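Rock the angle gauge on the roller bar to its set mark

ROBOT

A 6-joint arm with a two-finger parallel gripper is mounted at the origin on the work surface; the furniture and walls round the work are solid. World frame = base frame: x ahead of the robot, y to its left, z up, the work surface at z = 0. Lengths are in m, angles in rad, forces in N, time in s.
With the tool pointing down it reaches from about 0.35 to 0.975 m from the base axis. Payload 4.9 kg.
Tool frame: the origin (TCP) lies between the finger pads; the fingertips stand 14 mm ahead of it and the grasp point (between the pads) lies 5 mm behind it (bot.tip_reach is the distance from the TCP to the fingertips, in m); z points along the fingers, y is the line along which they close (so a half turn about z gives the same grasp; the last joint's range is limited). The gripper opens to 85 mm and grips with 20 to 120 N. Pads are 22 mm wide; open, the fingers measure 114 mm over their backs; the gripper's body (76 mm by 85 mm) begins 54 mm behind the grasp point. The pads swing forward as they close: fully open they stand 13 mm farther back than shut.
Start: joints at [-1.437, 0.053, 1.613, -0, 1.476, -0.119], TCP at [0.156, -0.605, 0.245] pointing down, gripper open.
Joint ranges: [-3.01, 3.01], [-1.01, 2.22], [0.06, 2.58], [-1.02, 4.17], [0.09, 2.62], [-3.14, 3.14]. Speed limits (rad/s): [2.57, 2.57, 3.14, 3.14, 3.14, 3.14].

INTERFACE

Orientations are given as a unit quaternion [w, x, y, z].
In Python, from bench import bot, viewer gives the robot as it stands.
- The arm moves only by the shell command python3 -m creep 'ROWS'. ROWS is JSON, a list of rows, each a list of 5 numbers: the shift along the tool's x, y, z in m, then the turn about the tool's z in degrees, then the finger opening in m, from 0 to 0.0854. In form: [[dx, dy, dz, yaw, fingers], ...]. A call has 1 to 8 rows; each row shifts and turns the commanded pose from where the row before left it, along the tool's axes as they then stand; what a row does not reach is not made up. A row lasts 1/8 s, in which the tool goes at most 62.5 mm and 10.7 degrees, less where a joint would pass 70% of its speed; a pose out of reach is approached as far as the arm can. A call with a gripper value outside its range is refused whole. The fingers move at their own pace and stop on an object; the grip force is fixed at half the most. Time passes only in rows, so rows that do not move let the fingers close. It gives the time, the measured TCP pose, the force, the opening and the grip force at its end, in the units of the state.
- bot.get_obs(): the state, without advancing time (a new reading comes with each control period).
- viewer.get_image(name): name is "side" or "top"; returns the picture (400x640x3 uint8, blue, green, red); there is no depth.
- viewer.camera_params(name): a dict with "vertical_fov" (degrees; the focal length in pixels is half the picture's height over the tangent of half this angle, whatever the lens; pixels are square), "cx", "cy" (the principal point, pixels), "extrinsics" (4x4, takes a point from camera to world coordinates). Camera axes: x right, y up, looking along -z (the intrinsics and any distortion apply to the point x, -y, -z); pixel columns grow to the right and rows downward; lengths in m; the calibration is good to about 2 mm. A picture is of the moment at which its call begins. camera_params takes no time and is no camera call.
- bot.job_done(): hands the job in; it is judged then, once.
The state is a dict: "time_s": time; "qpos": joint angles; "joint_vel": joint speeds; "joint_efforts": joint torques, N m; "position": TCP position; "eef_rot": TCP orientation; "force": force on the tool from outside, world axes, zero at the start; "torque": the same for the moment, N m; "width": opening from 0.0 (shut) to 1.0 (fully open); "grasp_force": force on a finger pad.
Only numpy, scipy, OpenCV 4.12 (cv2) and the standard library are available. Lean on these libraries where they do the work, as an engineer would, in place of code of your own. Each camera call takes 0.05 s, during which the arm holds its last target. There are 200 camera calls.

TASK

Lay the steel bar into the two V-blocks of the wooden cradle, its square ends outside the blocks, and let go. Then take the wooden angle gauge by its top grip, set the notch of its foot astride the middle of the bar, and rock it about the bar until the swinging pointer settles on the index tab. Finish while holding it there, still resting on the bar; do not knock the gauge over or shift the lid, ink pots or tape roll.

Things in the scene. Friction and masses are not known exactly. Their poses are not given: they have to be found in the camera images.
- bar_center (a point): Loose round steel bar, about 250 g: smooth shank 22 mm in diameter and 196 mm long with a dark square block 30 x 30 x 14 mm on each end (overall 224 mm). This point is its middle, on its axis: 15 mm above the table while it lies there. x runs along the bar; either end may go either way.
- bar: The same bar; origin on the underside of its middle, 15 mm below its axis as it lies at the start.
- cradle_seat (a point): Where the middle of the bar's axis belongs in the fixed cradle, 70 mm above the table; x along the seat, z up. Two pale V-blocks, each 20 mm thick along x and 56 mm wide in y, stand 70 mm either side of this point (120 mm free between them); tops 72.4 mm above the table, 90-degree V notches 36 mm wide at the mouth.
- cradle: The cradle: plywood board 180 (x) x 90 (y) x 15 mm with the two V-blocks on it; origin at the middle of its underside on the table, 70 mm below cradle_seat, axes the same.
- gauge_grip (a point): Centre of the wooden grip block on top of the angle gauge, 152 mm above the foot's underside: 22 mm thick (x) x 44 mm wide (y) x 52 mm high, upper 40 mm clear to grasp. Axes: -x is the way the dial faces, y across the dial to the left for one looking at the dial, z up.
- gauge_foot (a point): Middle of the underside of the gauge's foot, 152 mm straight below gauge_grip, same axes. A 90-degree V notch, 31 mm wide at the mouth, runs through the foot along x. Seated on the bar, this point lies on the bar's axis at any rocking angle: rocking turns the gauge about this point.
- gauge: Loose wooden angle gauge, 390 g, standing upright on its foot, 176 mm high: grip block on top, dial board 10 mm thick and 112 mm wide, foot 44 (x) x 130 (y) x 26 mm. Origin and axes as gauge_foot.
- gauge_pointer (a joint): Free swinging pointer with a round bob, pivot 116 mm above the foot: angle about the gauge's x axis, rad, 0 straight down the dial, positive with the tip towards the gauge's +y. It hangs plumb once its swing dies out (about 1 s): leaning the gauge by a about its +x axis makes it read -a.
- gauge_index (a joint): The index tab, a dark block 8 mm wide and 12 mm high just below the pointer's arc, 73 mm from the pivot: its angle about the same pivot with the same sign; it is stiff and stays as set. The pointer is on the mark when the two angles are equal.
- pointer_tip (a point): Tip of the pointer, 64 mm from the pivot.
- index_tip (a point): Top of the index tab, 67 mm from the pivot.
- lid_red: red screw lid, 86 mm across, 22 mm high; bystander, leave alone; origin at the centre of its underside.
- ink_pot: small ink pot with red cap, 60 mm across, 58 mm high; bystander, leave alone; origin at the centre of its underside.
- ink_pot_far: small ink pot with yellow cap, 67 mm across, 58 mm high; bystander, leave alone; origin at the centre of its underside.
- tape_roll: roll of masking tape lying flat, 92 mm across, 24 mm high; bystander, leave alone; origin at the centre of its underside.
Mind the look-alikes: they are no part of the job. Several things have the shape of the gauge; the one meant has the colours described above.

How it is judged:
By the outcome, as a careful person would: the job done as asked, in the order asked, and still so for the second after the job is handed in, while the arm keeps its last pose, push and grip.
It also fails if it takes over 53 s, if anything falls off the work surface, if the arm or the gripper's body presses on something with over 40 N, if the wrist force passes 120 N, or if a joint passes its speed limit or range.

## Working session

There is one attempt and no reset: what is moved stays moved. The work goes in short steps, Python scripts to look and compute and a shell command to move; the robot and the scene stay as the last step left them, time stands still between calls to the robot, and variables do not carry over. Pictures are saved under pics/ and viewed, at most 10 in all, crops included, and the job is handed in when it is done.

```bash
mkdir -p pics; ls
python3 - <<'E'
from bench import bot, viewer
import cv2
for n in("side","top"):
    cv2.imwrite(f"pics/{n}0.png",viewer.get_image(n)); print(n,viewer.camera_params(n))
print(bot.get_obs(),bot.tip_reach)
E
```

```text
pics
side {'vertical_fov': 52.665884335314445, 'cx': 326.1603629509536, 'cy': 198.94175699778017, 'extrinsics': array([[ 0.99450717,  0.03500383, -0.09864193,  0.4123132 ],
       [-0.10358511,  0.46439093, -0.8795517 , -1.30644309],
       [ 0.01502074,  0.8849383 ,  0.46546599,  0.74467277],
       [ 0.        ,  0.        ,  0.        ,  1.        ]])}
top {'vertical_fov': 43.06286976020324, 'cx': 315.8898363718681, 'cy': 199.672525239485, 'extrinsics': array([[ 0.02679789,  0.98137764, -0.19020988,  0.25006164],
       [-0.99958209,  0.02424334, -0.01574483, -0.07829709],
       [-0.0108403 ,  0.19055232,  0.98161719,  1.5649956 ],
       [ 0.        ,  0.        ,  0.        ,  1.        ]])}
{'time_s': 0.1, 'qpos': array([-1.43699017e+00,  5.33006785e-02,  1.61419275e+00,  9.60689219e-06,
        1.47600609e+00, -1.19015038e-01]), 'joint_vel': array([ 0.00133837, -0.0009652 , -0.00284871,  0.00185849, -0.00165183,
       -0.00033102]), 'joint_efforts': array([ 4.42823557e-05, -3.94906390e+01, -3.71362317e+01, -1.58097469e-04,
        3.89080480e-03, -4.25953161e-06]), 'position': array([ 0.15625465, -0.60458038,  0.2441583 ]), 'eef_rot': array([-9.53442164e-04,  9.92020421e-01,  1.26073687e-01, -2.26978832e-06]), 'force': array([ 0.68019756, -0.74371301,  0.501076  ]), 'torque': array([-0.01070381, -0.03797798,  0.04337416]), 'grasp_force': 0.0, 'width': 1.0007594672326148} 0.014
```

View pics/side0.png

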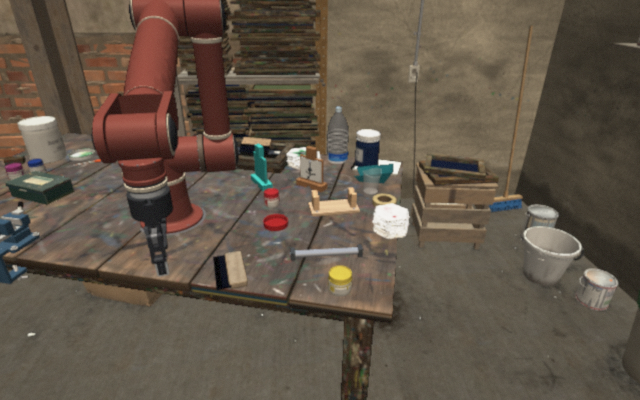

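View pics/top0.png

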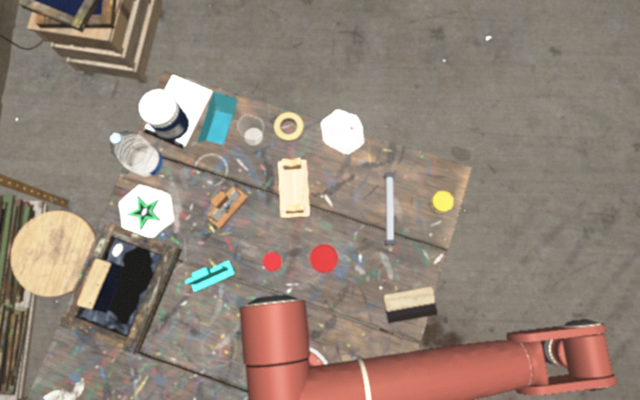

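Side view: bar from about (293,252) to (362,252), cradle near (334,203), gauge near (311,170). Top view: bar (390,175)-(390,243), cradle (294,188), gauge (227,207). Next come enlarged crops with masks.

```bash
cat > h.py <<'E'
import numpy as np, cv2
from bench import bot, viewer
def cam(n):
    p=viewer.camera_params(n); return 200/np.tan(np.radians(p['vertical_fov']/2)),p['cx'],p['cy'],np.array(p['extrinsics'])
def ray(n,u,v):
    f,cx,cy,E=cam(n); d=E[:3,:3]@np.array([(u-cx)/f,-(v-cy)/f,-1]); return E[:3,3],d
def plane(n,u,v,z):
    o,d=ray(n,u,v); return o+d*(z-o[2])/d[2]
def proj(n,P):
    f,cx,cy,E=cam(n); q=E[:3,:3].T@(np.asarray(P)-E[:3,3]); return np.array([cx+f*q[0]/-q[2],cy-f*q[1]/-q[2]])
def tri(u1,u2):
    A=[];b=[]
    for n,u in(("side",u1),("top",u2)):
        o,d=ray(n,*u); d=d/np.linalg.norm(d); M=np.eye(3)-np.outer(d,d); A.append(M); b.append(M@o)
    return np.linalg.lstsq(np.vstack(A),np.hstack(b),rcond=None)[0]
E
python3 - <<'E'
from h import *
t=cv2.imread("pics/top0.png"); s=cv2.imread("pics/side0.png")
a=cv2.resize(t[145:255,195:405],None,fx=3.8,fy=3.8,interpolation=cv2.INTER_CUBIC)
b=cv2.resize(s[140:265,280:375],None,fx=6,fy=6,interpolation=cv2.INTER_CUBIC)
cv2.imwrite("pics/tc.png",a); 
cv2.imwrite("pics/sc.png",cv2.resize(s[140:220,280:375],None,fx=7,fy=7,interpolation=cv2.INTER_CUBIC))
for n,im,r in(("top",t,(375,165,405,255)),("side",s,(285,240,370,265))):
    x0,y0,x1,y1=r; h=cv2.cvtColor(im[y0:y1,x0:x1],cv2.COLOR_BGR2HSV)
    m=((h[...,2]>110)&(h[...,0]>90)&(h[...,0]<135)).astype(np.uint8)
    k,l,st,c=cv2.connectedComponentsWithStats(m); i=1+np.argmax(st[1:,4]); ys,xs=np.where(l==i)
    rr=cv2.minAreaRect(np.c_[xs+x0,ys+y0].astype(np.float32)); print(n,st[i],rr, c[i]+[x0,y0])
    if n=="top":
        bp=cv2.boxPoints(rr); print([plane(n,*p,.02).round(4) for p in bp])
    for z in (.015,.022): print(plane(n,*(c[i]+[x0,y0]),z))
E
```

```text
top [ 10   9  10  70 446] ((389.1063232421875, 208.5135498046875), (69.11328125, 8.802019119262695), 89.13194274902344) [389.75560538 209.53587444]
[array([ 0.6365, -0.2651,  0.02  ]), array([ 0.6376, -0.2926,  0.02  ]), array([ 0.4208, -0.2953,  0.02  ]), array([ 0.4197, -0.2685,  0.02  ])]
[ 0.52494075 -0.28307119  0.015     ]
[ 0.52369936 -0.28214641  0.022     ]
side [  9   7  64   7 221] ((325.5718078613281, 250.36463928222656), (3.9419126510620117, 63.1231575012207), 86.98721313476562) [325.10859729 250.3800905 ]
[ 0.52791596 -0.27065217  0.015     ]
[ 0.52680694 -0.28058886  0.022     ]
```

View pics/tc.png

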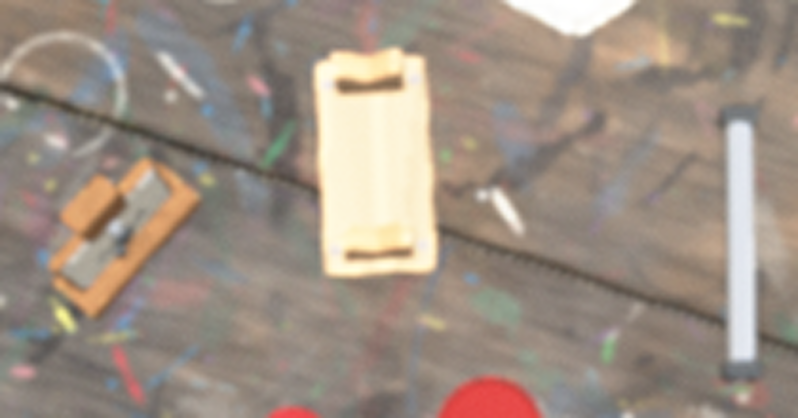

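View pics/sc.png

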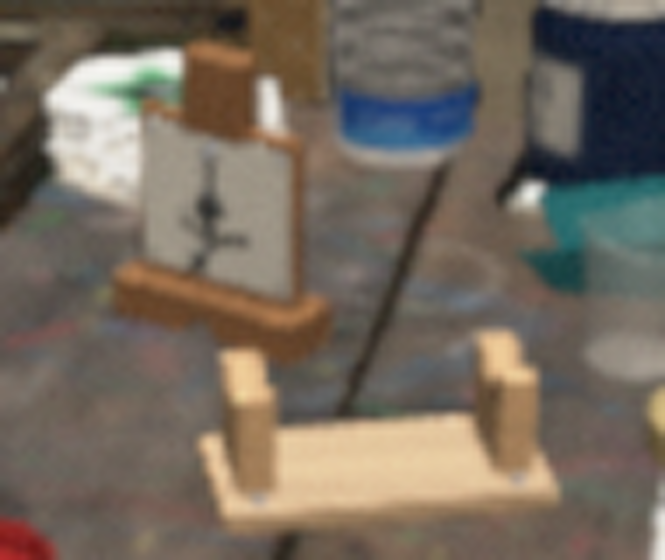

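The crops show:
- **Cradle:** board with its long axis close to world x.
- **Gauge:** dial facing the lower right in the top view, i.e. (-x,-y). The pointer hangs near (207,205) in the side crop and a dark tab sits near (195,265).

Now poses by ray casting, plus a rectified look at the dial.

Run:
```python
from h import *
T=lambda p:(p[0]/3.8+195-.37,p[1]/3.8+145-.37)
S=lambda p:(p[0]/7+280-.43,p[1]/7+140-.43)
np.set_printoptions(precision=4,suppress=True)
print("cradle board z15"); 
C=[plane("top",*T(p),.015) for p in[(316,62),(428,55),(437,272),(326,277)]]; print(np.array(C),np.mean(C,0))
print("V block tops z72 top",[plane("top",*T(p),.0724) for p in[(333,60),(403,50),(345,240),(412,235)]])
print("cradle side z15",[plane("side",*S(p),.015) for p in[(200,440),(225,515),(558,490)]])
print("foot z26 top",[plane("top",*T(p),.026) for p in[(50,265),(150,158),(200,195)]], "z0",plane("top",*T((95,318)),0.))
print("grip tri", tri(S((219,45)),T((92,195))))
print("grip top z176 corners",[plane("top",*T(p),.176) for p in[(60,213),(97,176),(124,192),(88,235)]])
# bar dark ends
print("bar ends z30 top",[plane("top",*T(p),.03) for p in[(721,108),(757,106),(760,376),(723,378)]])
s=np.mean([viewer.get_image("side").astype(float) for _ in range(8)],0)
cv2.imwrite("pics/dial.png",cv2.resize(s[144:194,293:330].astype(np.uint8),None,fx=12,fy=12,interpolation=cv2.INTER_CUBIC))
```

```text
cradle board z15
[[ 0.6722  0.0705  0.015 ]
 [ 0.6805 -0.0226  0.015 ]
 [ 0.4978 -0.0355  0.015 ]
 [ 0.4914  0.0549  0.015 ]] [0.5855 0.0168 0.015 ]
V block tops z72 top [array([0.6586, 0.0514, 0.0724]), array([ 0.6682, -0.0045,  0.0724]), array([0.5123, 0.0361, 0.0724]), array([ 0.5176, -0.0165,  0.0724])]
cradle side z15 [array([0.4955, 0.0491, 0.015 ]), array([ 0.5031, -0.0339,  0.015 ]), array([ 0.6806, -0.021 ,  0.015 ])]
foot z26 top [array([0.4939, 0.2783, 0.026 ]), array([0.5847, 0.2022, 0.026 ]), array([0.5548, 0.1595, 0.026 ])] z0 [0.455  0.2444 0.    ]
grip tri [0.52   0.2149 0.1811]
grip top z176 corners [array([0.509 , 0.2388, 0.176 ]), array([0.5375, 0.2133, 0.176 ]), array([0.526 , 0.1926, 0.176 ]), array([0.4931, 0.2171, 0.176 ])]
bar ends z30 top [array([ 0.6371, -0.2645,  0.03  ]), array([ 0.6395, -0.2939,  0.03  ]), array([ 0.418 , -0.2957,  0.03  ]), array([ 0.4156, -0.2663,  0.03  ])]
```

View pics/dial.png

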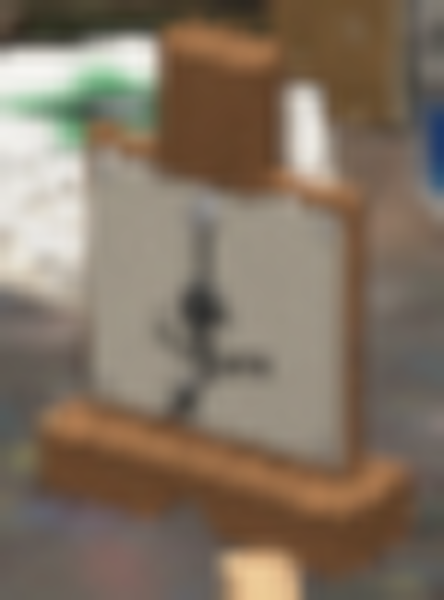

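The index tab is left of the pointer, which makes it positive at roughly +7 to +10°. I'll measure it from near later.

| Item | Centre (x, y) | Yaw |
|---|---|---|
| Bar | (.5275, -.280) | 0.5° |
| Seat | (.587, .016) | 4.3° |
| Gauge | (.520, .217) | 50.3° |

Now I move to the bar.

```bash
python3 -m creep '[[0,0,0,7,0.085],[0,0,0,7,0.085],[0.045,-0.04,0,0,0.085],[0.045,-0.04,0,0,0.085],[0.045,-0.04,0,0,0.085],[0.045,-0.04,0,0,0.085],[0.045,-0.04,0,0,0.085],[0.045,-0.04,0,0,0.085]]'
```

```text
time_s: 1.5
position: [0.4256, -0.3614, 0.2457]
eef_rot: [0.0, 1.0, 0.004, 0.0]
force: [0.0, -0.5, 0.3]
width: 0.995
grasp_force: 0.0
```

```bash
python3 -m creep '[[0.035,-0.027,0.03,0,0.085],[0.035,-0.027,0.03,0,0.085],[0.032,-0.027,0.03,0,0.085],[0,0,0.03,0,0.085],[0,0,0.03,0,0.085],[0,0,0,0,0.085]]'
python3 - <<'E'
from h import *
im=viewer.get_image("side"); o=bot.get_obs(); print(o['position'])
cv2.imwrite("pics/g1.png",cv2.resize(im[190:290,270:390],None,fx=6,fy=6,interpolation=cv2.INTER_CUBIC))
E
```

```text
time_s: 2.25
position: [0.5238, -0.2795, 0.0923]
eef_rot: [-0.002, 1.0, 0.004, -0.003]
force: [-1.2, -0.3, 0.1]
width: 0.996
grasp_force: 0.0
[ 0.52501708 -0.28056217  0.09452407]
```

View pics/g1.png

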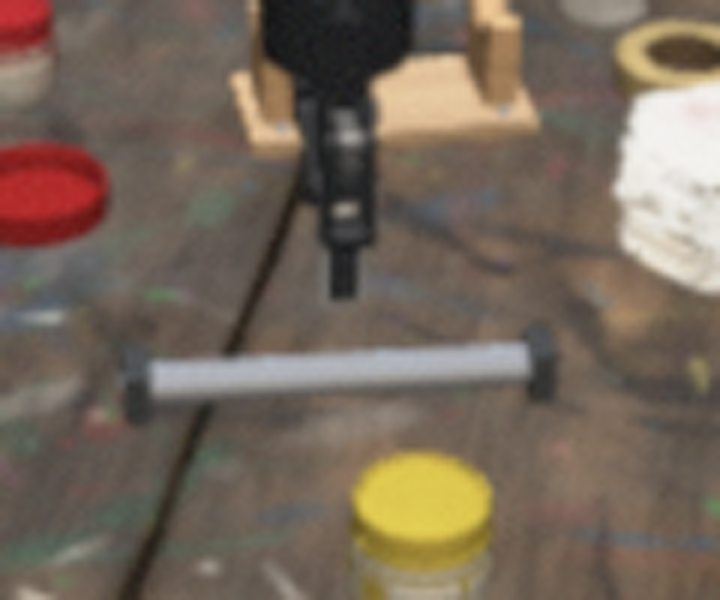

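The fingers hang over the middle of the bar and the yellow-capped pot is clear. I go down and grip.

```bash
python3 -m creep '[[0.002,0,0.03,0,0.085],[0,0,0.03,0,0.085],[0,0,0.016,0,0.085],[0,0,0,0,0.02],[0,0,0,0,0.01],[0,0,0,0,0.01],[0,0,0,0,0.01],[0,0,0,0,0.01]]'
```

```text
time_s: 3.3
position: [0.5285, -0.2814, 0.0209]
eef_rot: [0.0, 1.0, 0.004, 0.001]
force: [-0.2, 1.6, 6.2]
width: 0.23
grasp_force: 59.0
```

```bash
python3 -m creep '[[0,0,-0.03,0,0.01],[0,0,-0.04,0,0.01],[0.01,-0.04,-0.04,0,0.01],[0.01,-0.05,-0.01,0,0.01],[0.01,-0.05,0,0,0.01],[0.01,-0.05,0,0,0.01],[0.01,-0.05,0,0,0.01],[0.01,-0.05,0,-3.8,0.01]]' && python3 -m creep '[[0,-0.006,0,0,0.01],[0,0,0,0,0.01],[0,0,0,0,0.01]]'
python3 - <<'E'
from h import *
o=bot.get_obs(); print(o['position'],o['force'])
t=viewer.get_image("top"); s=viewer.get_image("side")
a=cv2.resize(t[145:255,255:345],None,fx=5,fy=5,interpolation=cv2.INTER_CUBIC)
b=cv2.resize(s[160:230,285:385],None,fx=5,fy=5,interpolation=cv2.INTER_CUBIC)
c=np.zeros((560,800,3),np.uint8); c[:550,:300]=a[:,75:375]; c[:350,300:800]=b; cv2.imwrite("pics/p1.png",c)
E
```

```text
time_s: 4.3
position: [0.5845, 0.0112, 0.1383]
eef_rot: [0.0, 0.999, 0.038, -0.001]
force: [0.5, -1.0, -3.9]
width: 0.233
grasp_force: 59.5
time_s: 4.68
position: [0.5843, 0.0144, 0.1389]
eef_rot: [0.0, 0.999, 0.037, -0.0]
force: [0.5, 0.4, -3.1]
width: 0.234
grasp_force: 59.7
[0.58433015 0.01441748 0.13887153] [ 0.49010169  0.41535841 -3.10224913]
```

View pics/p1.png

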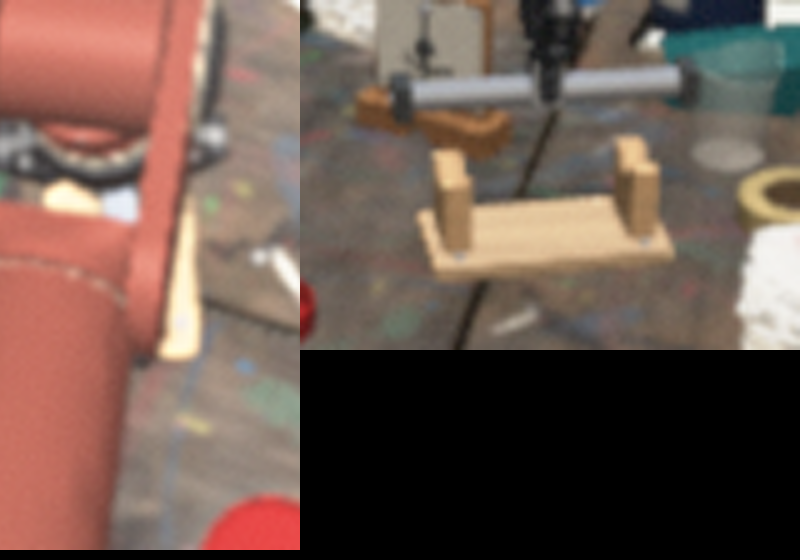

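The bar is held level above the cradle, with its ends outside the blocks. I'll check its axis height and x from the side view.

Run:
```python
from h import *
for q in[(400,95),(687,82),(543,90)]:
    o,d=ray("side",285+(q[0]-300)/5,160+q[1]/5); print(o+d*(.0145-o[1])/d[1])
# V notches, side crop: projected expectation of block tops for the seat guess
c,s=np.cos(np.radians(4.3)),np.sin(np.radians(4.3))
for lx in(-.08,-.06,.06,.08):
  for ly in(-.028,.028):
    u=proj("side",[.587+c*lx-s*ly,.0155+s*lx+c*ly,.0724]); print(lx,ly,((u-[285,160])*5+[300,0]).round(0))
```

```text
[0.48257404 0.0145     0.12983811]
[0.69205511 0.0145     0.133331  ]
[0.58629686 0.0145     0.13038832]
-0.08 -0.028 [440. 186.]
-0.08 0.028 [429. 151.]
-0.06 -0.028 [468. 184.]
-0.06 0.028 [456. 149.]
0.06 -0.028 [630. 172.]
0.06 0.028 [613. 139.]
0.08 -0.028 [656. 170.]
0.08 0.028 [638. 137.]
```

```bash
python3 -m creep '[[0.002,-0.001,0.02,0,0.01],[0,0,0.02,0,0.01],[0,0,0.012,0,0.01],[0,0,0.005,0,0.01],[0,0,0.003,0,0.01],[0,0,0,0,0.01],[0,0,0,0,0.01]]'
```

```text
time_s: 5.65
position: [0.5871, 0.0169, 0.08]
eef_rot: [-0.0, 0.999, 0.038, 0.001]
force: [-0.6, 2.4, -2.7]
width: 0.229
grasp_force: 59.8
```

```bash
python3 -m creep '[[0,0,0.002,0,0.01],[0,0,0.002,0,0.01],[0,0,0,0,0.01],[0,0,0,0,0.01]]'
```

```text
time_s: 6.15
position: [0.588, 0.0179, 0.0785]
eef_rot: [-0.001, 0.999, 0.037, 0.001]
force: [-4.5, 7.1, 9.4]
width: 0.23
grasp_force: 61.3
```

```bash
python3 -m creep '[[0,-0.002,0,0,0.03],[0,0,0,0,0.05],[0,0,0,0,0.085],[0,0,-0.02,0,0.085],[0,0,-0.05,0,0.085],[0,0,-0.05,0,0.085],[0,0,-0.05,0,0.085]]' && python3 -m creep '[[0,0,0,10,0.085],[0,0,0,10,0.085],[0,0,0,10,0.085],[0,0,0,10,0.085],[0,0,0,4,0.085],[0,0,0,0,0.085]]'
python3 - <<'E'
from h import *
print(bot.get_obs()['position'])
t=viewer.get_image("top");s=viewer.get_image("side")
cv2.imwrite("pics/p2.png",cv2.resize(s[130:230,280:385],None,fx=6,fy=6,interpolation=cv2.INTER_CUBIC)); cv2.imwrite("pics/p2t.png",t)
E
```

```text
time_s: 7.02
position: [0.5865, 0.0185, 0.2486]
eef_rot: [0.0, 0.999, 0.037, 0.001]
force: [1.0, -0.4, 0.4]
width: 0.999
grasp_force: 0.0
time_s: 7.78
position: [0.5867, 0.0185, 0.2467]
eef_rot: [-0.0, 0.941, -0.339, 0.001]
force: [-0.4, 0.9, 0.1]
width: 0.995
grasp_force: 0.0
[0.5866816  0.01850807 0.24674572]
```

View pics/p2.png

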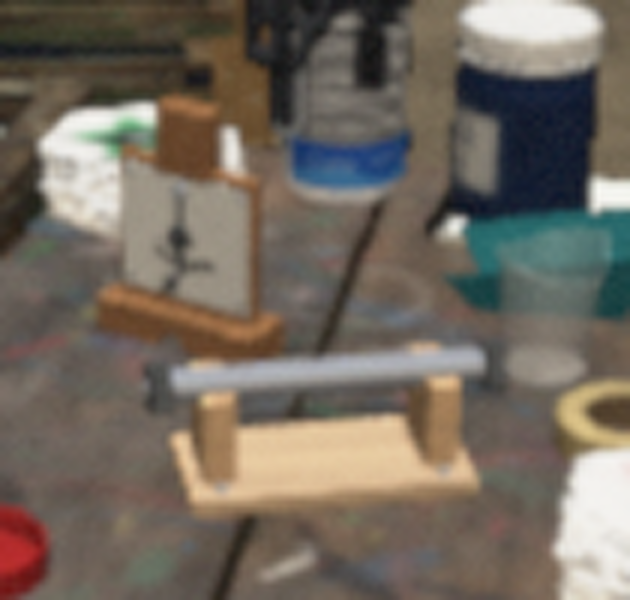

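The bar lies in both V-blocks with its ends outside. Next I move over the gauge's grip.

```bash
python3 -m creep '[[-0.0445,-0.0276,0,0,0.085],[-0.0445,-0.0276,0,0,0.085],[-0.0445,-0.0276,0,0,0.085],[-0.0445,-0.0276,0,0,0.085],[0,0,0,0,0.085],[0,0,0,0,0.085]]'
python3 - <<'E'
from h import *
p=bot.get_obs()['position'];print(p)
# grip block: refine from p2t (arm may cover) and p2 side: orange mask above dial
im=cv2.imread("pics/top0.png"); h=cv2.cvtColor(im,cv2.COLOR_BGR2HSV)
s=cv2.imread("pics/side0.png"); hs=cv2.cvtColor(s,cv2.COLOR_BGR2HSV)
print(hs[148,311],h[198,219],h[196,219])
m=((hs[...,0]>4)&(hs[...,0]<16)&(hs[...,1]>115)).astype(np.uint8)
for v in range(144,162,2): xs=np.where(m[v,300:325])[0]+300; print(v,xs.min() if len(xs) else None,xs.max() if len(xs) else None)
c,sn=np.cos(np.radians(50.3)),np.sin(np.radians(50.3))
for z in(.176,.15):
  for lx,ly in((-.011,-.022),(-.011,.022),(.011,.022),(.011,-.022)):
    P=[.520+c*lx-sn*ly,.217+sn*lx+c*ly,z]; print(z,lx,ly,proj("side",P).round(1),((proj("top",P)-[195,145])*3.8).round(0))
E
```

```text
time_s: 8.62
position: [0.5202, 0.2171, 0.2455]
eef_rot: [0.0, 0.941, -0.339, 0.0]
force: [-0.4, 0.5, 0.7]
width: 0.998
grasp_force: 0.0
[0.52022901 0.21706717 0.24553936]
[ 13 136 152] [ 14 126 221] [ 14 128 222]
144 316 321
146 307 316
148 307 316
150 307 319
152 307 315
154 307 315
156 304 315
158 309 316
160 319 322
0.176 -0.011 -0.022 [314.2 148.9] [120. 185.]
0.176 -0.011 0.022 [305.3 146.5] [ 79. 230.]
0.176 0.011 0.022 [308.5 145. ] [ 58. 210.]
0.176 0.011 -0.022 [317.4 147.3] [ 99. 166.]
0.15 -0.011 -0.022 [314.2 155. ] [127. 192.]
0.15 -0.011 0.022 [305.3 152.6] [ 87. 236.]
0.15 0.011 0.022 [308.5 151.1] [ 65. 217.]
0.15 0.011 -0.022 [317.4 153.4] [105. 173.]
```

```bash
python3 -m creep '[[-0.001,0.001,0.04,0,0.085],[0,0,0.03,0,0.085],[0,0,0.02,0,0.085],[0,0,0,0,0.04],[0,0,0,0,0.03],[0,0,0,0,0.01],[0,0,0,0,0.01],[0,0,0,0,0.01]]'
```

```text
time_s: 9.62
position: [0.5199, 0.2175, 0.157]
eef_rot: [-0.001, 0.941, -0.34, 0.001]
force: [1.6, -0.0, 4.3]
width: 0.248
grasp_force: 60.0
```

Gripped. I lift it, turn the dial toward the side camera and carry it close to read the index.

```bash
python3 -m creep '[[0,0,-0.02,0,0.01],[0,0,-0.05,-8,0.01],[0,0,-0.05,-8,0.01],[0,0,-0.05,-8,0.01],[0,0,-0.04,-8,0.01],[0,0,-0.03,-8,0.01],[-0.006,0.02,0,0,0.01],[-0.006,0.035,0,0,0.01]]' && python3 -m creep '[[-0.006,0.048,0,0,0.01],[-0.006,0.048,0,0,0.01],[-0.006,0.048,0,0,0.01],[-0.006,0.048,0,0,0.01],[-0.006,0.048,0,0,0.01],[-0.006,0.048,0,0,0.01],[-0.006,0.048,0,0,0.01],[-0.006,0.048,0,0,0.01]]' && python3 -m creep '[[-0.006,0.048,0,0,0.01],[-0.006,0.048,0,0,0.01],[-0.006,0.048,0,0,0.01],[-0.006,0.048,0,0,0.01],[-0.006,0.035,0,0,0.01],[0,0.02,0,0,0.01],[0,0,0,0,0.01],[0,0,0,0,0.01]]'
```

```text
time_s: 10.62
position: [0.5057, 0.1613, 0.3938]
eef_rot: [0.0, 1.0, 0.002, -0.002]
force: [0.1, -0.2, -5.1]
width: 0.251
grasp_force: 59.6
time_s: 11.62
position: [0.4589, -0.2235, 0.393]
eef_rot: [-0.001, 1.0, 0.001, -0.002]
force: [0.3, 0.0, -4.0]
width: 0.25
grasp_force: 59.6
time_s: 12.62
position: [0.4322, -0.4682, 0.395]
eef_rot: [-0.001, 1.0, 0.003, -0.0]
force: [-0.5, 0.2, -4.7]
width: 0.25
grasp_force: 59.7
```

Run:
```python
from h import *
o=bot.get_obs();p=o['position'];print(p,o['eef_rot'],o['width'])
ims=[viewer.get_image("side").astype(float) for _ in range(12)]   # 0.6 s, swing dies meanwhile
im=np.mean(ims[6:],0).astype(np.uint8); cv2.imwrite("pics/near_full.png",im)
u=proj("side",p-[0,0,.06]); print(u)
x,y=int(u[0]),int(u[1]); a,b=max(x-50,0),max(y-55,0)
cv2.imwrite("pics/near.png",cv2.resize(im[b:b+110,a:a+100],None,fx=5.4,fy=5.4,interpolation=cv2.INTER_CUBIC)); print(a,b,bot.get_obs()['time_s'])
```

```text
[ 0.43218259 -0.46819048  0.39496874] [-6.73263627e-04  9.99995995e-01  2.74296016e-03 -1.83007967e-04] 0.24951403978714043
[294.34275036 187.03165188]
244 132 13.225
```

View pics/near.png

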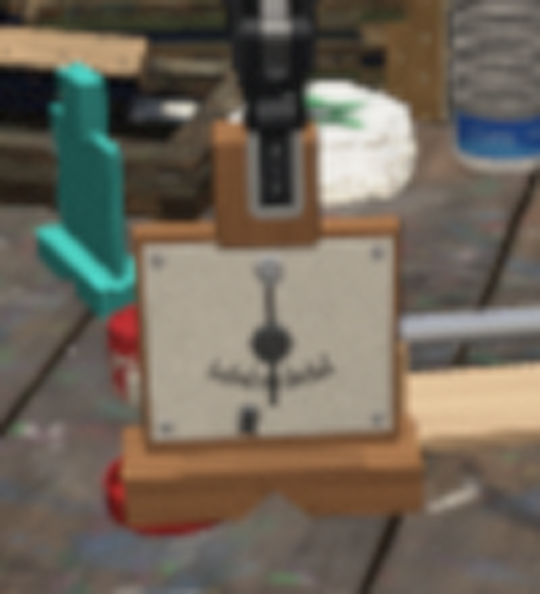

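Close view, dial square to the camera: pivot (268,270), pointer tip (274,405), tab centre about (249,420). Board screws are near (157,262), (377,255), (167,428) and (378,420). Now I turn these into angles on the dial plane.

Run:
```python
from h import *
im=cv2.imread("pics/near_full.png"); g=cv2.cvtColor(im,cv2.COLOR_BGR2GRAY).astype(float)
Q=lambda p:np.array([(p[0]+.5)/5.4-.5+244,(p[1]+.5)/5.4-.5+132])
def blob(p,r,bg=None):   # darkness-weighted centroid
    u=Q(p); x0,x1=int(u[0]-r[0]),int(u[0]+r[0])+2; y0,y1=int(u[1]-r[1]),int(u[1]+r[1])+2
    w=g[y0:y1,x0:x1]; d=np.clip(np.median(w)*.88-w,0,None) if bg is None else np.clip(bg-w,0,None)
    Y,X=np.mgrid[y0:y1,x0:x1]; return np.array([(X*d).sum(),(Y*d).sum()])/d.sum()
def pl(u,y=-.475):
    o,d=ray("side",*u); P=o+d*(y-o[1])/d[1]; return P[[0,2]]
pts={n:blob(p,r) for n,p,r in[("tl",(157,262),(3,3)),("tr",(377,255),(3,3)),("bl",(167,428),(3,3)),("br",(378,420),(3,3)),("tab",(249,420),(3,3)),("bob",(271,344),(5,5))]}
pts["piv"]=Q((268,270)); pts["tip"]=Q((274,405))
W={k:pl(v)*1000 for k,v in pts.items()}
for k in W: print(k,pts[k].round(2),W[k].round(1))
ang=lambda v:np.degrees(np.arctan2(-v[0],-v[1]))  # from straight down, + to the left(+y_g); 
print("horiz tilt top/bot",[np.degrees(np.arctan2(*(W[b]-W[a])[::-1])) for a,b in(("tl","tr"),("bl","br"))])
print("vert tilt",[ang(W[b]-W[a]) for a,b in(("tl","bl"),("tr","br"))])
for k in("bob","tip","tab"): print(k,ang(W[k]-W["piv"]),np.linalg.norm(W[k]-W["piv"]))
mid=(W["tl"]+W["tr"])/2; print("screw mid top",mid, (W["bl"]+W["br"])/2)
H,_=cv2.findHomography(np.array([pts[k] for k in("tl","tr","bl","br")]),np.array([[-46,40],[46,40],[-46,-40],[46,-40.]]))
for k in("piv","bob","tip","tab"): print(k,cv2.perspectiveTransform(pts[k].reshape(1,1,2),H).ravel())
```

```text
tl [269.33 180.19] [376.4 357.4]
tr [315.57 177.2 ] [480.6 361.4]
bl [273.29 212.66] [381.3 273.2]
br [314.5  211.52] [478.3 272.1]
tab [289.65 210.57] [419.7 277.2]
bob [293.79 195.45] [430.3 316.8]
piv [293.22 181.59] [429.8 352.1]
tip [294.33 206.59] [430.9 287.4]
horiz tilt top/bot [np.float64(2.1958484799400946), np.float64(-0.6818183817690154)]
vert tilt [np.float64(-3.3925075164913476), np.float64(1.4716219583984997)]
bob -0.7905215786906689 35.339332435385906
tip -0.9871378393101231 64.72318360395187
tab 7.66943638626465 75.5974663384159
screw mid top [428.45491511 359.38551945] [429.80251392 272.63421739]
piv [ 2.4592133  33.67757015]
bob [2.39678654 2.14029731]
tip [  2.54973714 -25.54948174]
tab [ -8.24470904 -35.60689619]
```

The pointer is plumb with the gauge leaning about 0. The tab lies about 8.5° to the +y side, so a ≈ -8.5°, with the top leaning toward gauge +y. The gauge centreline sits about 2.5 mm to +y of the TCP. I carry it over the bar and turn it +86°.

```bash
python3 -m creep '[[0.006,-0.02,0,0,0.01],[0.013,-0.040,0,0,0.01],[0.013,-0.040,0,0,0.01],[0.013,-0.040,0,0,0.01],[0.013,-0.040,0,0,0.01],[0.013,-0.040,0,0,0.01],[0.013,-0.040,0,0,0.01],[0.013,-0.040,0,0,0.01]]' && python3 -m creep '[[0.013,-0.040,0,0,0.01],[0.013,-0.040,0,0,0.01],[0.013,-0.040,0,0,0.01],[0.013,-0.040,0,0,0.01],[0.006,-0.02,0,0,0.01],[0,0,0,6,0.01],[0,0,0.01,10,0.01],[0,0,0.02,10,0.01]]' && python3 -m creep '[[0,0,0.02,10,0.01],[0,0,0.02,10,0.01],[0,0,0.02,10,0.01],[0,0,0.01,10,0.01],[0,0,0,10,0.01],[0,0,0,10,0.01],[0,0,0,0,0.01],[0,0,0,0,0.01]]'
```

```text
time_s: 14.22
position: [0.5277, -0.1665, 0.3956]
eef_rot: [-0.0, 1.0, 0.003, 0.0]
force: [-0.9, -1.3, -3.6]
width: 0.247
grasp_force: 59.7
time_s: 15.22
position: [0.5849, 0.0116, 0.3665]
eef_rot: [-0.0, 0.974, -0.225, 0.001]
force: [-0.4, 0.1, -4.1]
width: 0.246
grasp_force: 60.0
time_s: 16.23
position: [0.5846, 0.0115, 0.2954]
eef_rot: [0.0, 0.734, -0.679, 0.0]
force: [0.3, 0.5, -3.5]
width: 0.248
grasp_force: 59.9
```

```bash
python3 -m creep '[[-0.005,-0.003,0.01,0,0.01],[0,0,0.02,0,0.01],[0,0,0.015,0,0.01],[0,0,0.01,0,0.01],[0,0,0.006,0,0.01],[0,0,0.004,0,0.01],[0,0,0,0,0.01],[0,0,0,0,0.01]]'
```

```text
time_s: 17.23
position: [0.5877, 0.0167, 0.231]
eef_rot: [-0.0, 0.733, -0.68, 0.0]
force: [-0.6, -0.4, -4.3]
width: 0.246
grasp_force: 59.9
```

```bash
python3 -m creep '[[0,0,0.003,0,0.01],[0,0,0.002,0,0.01],[0,0,0.002,0,0.01],[0,0,0,0,0.01],[0,0,0,0,0.01]]'
python3 - <<'E'
from bench import bot
o=bot.get_obs();print(o['position'],o['force'],o['torque'])
E
```

```text
time_s: 17.85
position: [0.588, 0.0168, 0.2267]
eef_rot: [-0.001, 0.733, -0.68, 0.001]
force: [-3.9, 0.1, 8.0]
width: 0.248
grasp_force: 61.6
[0.58795581 0.0168043  0.22665693] [-3.94136014  0.14504137  7.97817268] [0.17517555 1.00037996 0.1006887 ]
```

Seated on the bar: about 12 N down, no side force. Now I rock it 24 mm toward +y along the arc.

```bash
python3 -m creep '[[-0.004,0,0.001,0,0.01],[-0.004,0,0,0,0.01],[-0.004,0,0.0003,0,0.01],[0,0,0,0,0.01]]'
python3 - <<'E'
from bench import bot
o=bot.get_obs();print(o['position'],o['force'],o['torque'])
E
```

```text
time_s: 18.35
position: [0.5879, 0.0271, 0.2264]
eef_rot: [0.0, 0.733, -0.68, 0.004]
force: [-2.9, -4.6, 9.0]
width: 0.251
grasp_force: 62.0
[0.58793486 0.02707339 0.22639223] [-2.87769954 -4.61022434  8.98607056] [-1.1684855   0.71744813  0.12558488]
```

```bash
python3 -m creep '[[-0.004,0,0.001,0,0.01],[-0.004,0,0.0005,0,0.01],[-0.004,0,0.0005,0,0.01],[0,0,0,0,0.01],[0,0,0,0,0.01]]'
python3 - <<'E'
from h import *
o=bot.get_obs();print(o['position'],o['force'],o['torque'],o['eef_rot'])
s=viewer.get_image("side");cv2.imwrite("pics/p3.png",cv2.resize(s[110:230,270:390],None,fx=5,fy=5,interpolation=cv2.INTER_CUBIC))
t=viewer.get_image("top");cv2.imwrite("pics/p3t.png",t)
E
```

```text
time_s: 18.98
position: [0.5873, 0.0396, 0.2252]
eef_rot: [-0.001, 0.733, -0.68, 0.003]
force: [-2.8, -1.8, 11.7]
width: 0.248
grasp_force: 63.2
[0.58726993 0.03955595 0.22516789] [-2.81370256 -1.75718818 11.71435029] [-0.77534141  0.88253955  0.15984402] [-0.00076021  0.73317386 -0.6800327   0.00332284]
```

Rocked about 22.8 of the 24 mm. To check the lean directly, I lift it (the pads hold the angle) and show the dial to the side camera again.

```bash
python3 -m creep '[[0,0,-0.01,0,0.01],[0,0,-0.03,0,0.01],[0,0,-0.04,-6,0.01],[0,0,-0.04,-10,0.01],[0,0,-0.03,-10,0.01],[0,0,-0.02,-10,0.01],[0,0,0,-10,0.01],[0,0,0,-10,0.01]]' && python3 -m creep '[[0,0,0,-10,0.01],[0,0,0,-10,0.01],[0,0,0,-10,0.01],[-0.006,0.02,0,0,0.01],[-0.013,0.043,0,0,0.01],[-0.013,0.043,0,0,0.01],[-0.013,0.043,0,0,0.01],[-0.013,0.043,0,0,0.01]]' && python3 -m creep '[[-0.013,0.043,0,0,0.01],[-0.013,0.043,0,0,0.01],[-0.013,0.043,0,0,0.01],[-0.013,0.043,0,0,0.01],[-0.013,0.043,0,0,0.01],[-0.013,0.043,0,0,0.01],[-0.013,0.036,0,0,0.01],[-0.006,0.02,0,0,0.01]]' && python3 -m creep '[[0,0,0,0,0.01],[0,0,0,0,0.01],[0,0,0,0,0.01]]'
python3 - <<'E'
from h import *
o=bot.get_obs();p=o['position'];print(p)
ims=[viewer.get_image("side").astype(float) for _ in range(14)]
im=np.mean(ims[7:],0).astype(np.uint8); cv2.imwrite("pics/near2_full.png",im)
u=proj("side",p-[0,0,.06]); x,y=int(u[0]),int(u[1]); a,b=x-50,y-55
cv2.imwrite("pics/near2.png",cv2.resize(im[b:b+110,a:a+100],None,fx=5.4,fy=5.4,interpolation=cv2.INTER_CUBIC)); print(a,b,bot.get_obs()['time_s'])
E
```

```text
time_s: 20.08
position: [0.5854, 0.0409, 0.3896]
eef_rot: [-0.0, 0.967, -0.254, -0.0]
force: [-0.5, -1.4, -4.3]
width: 0.246
grasp_force: 60.9
time_s: 21.08
position: [0.5273, -0.1536, 0.3895]
eef_rot: [0.0, 1.0, 0.001, -0.0]
force: [-0.0, -0.9, -3.5]
width: 0.25
grasp_force: 61.0
time_s: 22.08
position: [0.4313, -0.468, 0.3891]
eef_rot: [-0.001, 1.0, 0.0, -0.001]
force: [0.7, 0.8, -4.1]
width: 0.246
grasp_force: 61.0
time_s: 22.45
position: [0.4336, -0.4651, 0.3903]
eef_rot: [0.0, 1.0, 0.003, 0.0]
force: [-0.4, 0.6, -3.4]
width: 0.25
grasp_force: 61.0
[ 0.43357611 -0.46512454  0.39029382]
244 133 23.15
```

View pics/near2.png

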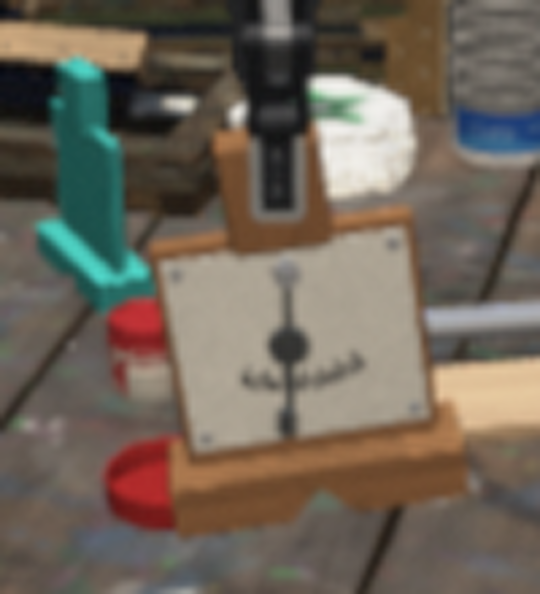

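Picture 10: the pointer runs from pivot (286,270) straight down through bob (288,345), and the tab sits right below the tip at about (288,424), so it looks on the mark. Numeric check:

Run:
```python
from h import *
for f,b0,px in(("near2_full",133,288),("near_full",132,271)):
    g=cv2.cvtColor(cv2.imread(f"pics/{f}.png"),cv2.COLOR_BGR2GRAY).astype(float)
    u0=(px+.5)/5.4-.5+244
    for v in range(b0+48,b0+84):
        x=np.arange(int(u0)-7,int(u0)+9); w=g[v,x]; d=np.clip(np.percentile(w,60)-12-w,0,None)
        if d.sum()>20: print(f[:5],v,((d*x).sum()/d.sum()).round(2),int(d.sum()),end=" | ")
    print()
```

```text
near2 182 296.43 63 | near2 183 296.42 135 | near2 184 296.57 150 | near2 185 296.53 102 | near2 186 296.7 80 | near2 187 296.72 89 | near2 188 296.74 93 | near2 189 296.75 91 | near2 190 296.79 95 | near2 191 296.87 104 | near2 192 296.92 118 | near2 193 296.92 197 | near2 194 296.95 390 | near2 195 296.98 565 | near2 196 296.95 648 | near2 197 296.97 662 | near2 198 297.07 603 | near2 199 297.03 484 | near2 200 296.96 228 | near2 201 296.92 100 | near2 202 297.93 60 | near2 203 296.53 36 | near2 204 296.75 88 | near2 205 297.18 92 | near2 206 297.23 101 | near2 207 297.19 98 | near2 208 296.94 130 | near2 209 296.69 214 | near2 210 296.73 283 | near2 211 296.7 288 | near2 212 296.74 268 | near2 213 297.67 136 | near2 214 299.82 101 | 
near_ 180 293.33 24 | near_ 181 293.27 109 | near_ 182 293.24 143 | near_ 183 293.42 153 | near_ 184 293.45 103 | near_ 185 293.37 86 | near_ 186 293.36 94 | near_ 187 293.4 93 | near_ 188 293.45 91 | near_ 189 293.55 95 | near_ 190 293.64 104 | near_ 191 293.69 137 | near_ 192 293.73 262 | near_ 193 293.76 461 | near_ 194 293.78 600 | near_ 195 293.77 609 | near_ 196 293.74 606 | near_ 197 293.74 568 | near_ 198 293.69 355 | near_ 199 294.04 123 | near_ 200 295.68 65 | near_ 201 294.0 29 | near_ 202 294.12 59 | near_ 203 294.02 91 | near_ 204 294.08 99 | near_ 205 294.1 99 | near_ 206 294.14 72 | near_ 207 290.02 98 | near_ 208 289.73 228 | near_ 209 289.63 288 | near_ 210 289.45 278 | near_ 211 289.42 224 | near_ 212 289.58 83 |
```

The tab is about 0.6 px beyond the pointer line, so about 1° more lean is needed. I return, re-seat it leaned, and rock the remaining couple of mm.

```bash
python3 -m creep '[[0.006,-0.021,0,0,0.01],[0.013,-0.042,0,0,0.01],[0.013,-0.042,0,0,0.01],[0.013,-0.042,0,0,0.01],[0.013,-0.042,0,0,0.01],[0.013,-0.042,0,0,0.01],[0.013,-0.042,0,0,0.01],[0.013,-0.042,0,0,0.01]]' && python3 -m creep '[[0.013,-0.042,0,0,0.01],[0.013,-0.042,0,0,0.01],[0.013,-0.042,0,0,0.01],[0.013,-0.042,0,0,0.01],[0.006,-0.021,0,0,0.01],[0,0,0,6,0.01],[0,0,0.01,10,0.01],[0,0,0.02,10,0.01]]' && python3 -m creep '[[0,0,0.02,10,0.01],[0,0,0.02,10,0.01],[0,0,0.02,10,0.01],[0,0,0.01,10,0.01],[0,0,0,10,0.01],[0,0,0,10,0.01],[0,0,0,0,0.01],[0,0,0,0,0.01]]'
```

```text
time_s: 24.15
position: [0.5285, -0.1482, 0.3903]
eef_rot: [-0.0, 1.0, 0.003, 0.0]
force: [-0.7, 0.7, -4.5]
width: 0.252
grasp_force: 61.0
time_s: 25.15
position: [0.5857, 0.0388, 0.3612]
eef_rot: [-0.0, 0.974, -0.225, 0.001]
force: [-0.5, 0.0, -4.0]
width: 0.251
grasp_force: 61.1
time_s: 26.15
position: [0.5854, 0.0387, 0.2902]
eef_rot: [-0.0, 0.734, -0.679, 0.0]
force: [0.1, 0.6, -3.8]
width: 0.25
grasp_force: 60.9
```

```bash
python3 -m creep '[[0.001,-0.0025,0.02,0,0.01],[0,0,0.02,0,0.01],[0,0,0.012,0,0.01],[0,0,0.006,0,0.01],[0,0,0.003,0,0.01],[0,0,0.002,0,0.01],[0,0,0,0,0.01],[0,0,0,0,0.01]]'; python3 -m creep '[[0,0,0.002,0,0.01],[0,0,0.001,0,0.01],[0,0,0,0,0.01],[0,0,0,0,0.01]]'
python3 - <<'E'
from bench import bot
o=bot.get_obs();print(o['position'],o['force'],o['torque'])
E
```

```text
time_s: 27.15
position: [0.5884, 0.0378, 0.2276]
eef_rot: [-0.0, 0.733, -0.68, 0.0]
force: [-1.0, 0.3, -3.1]
width: 0.248
grasp_force: 61.0
time_s: 27.65
position: [0.5885, 0.038, 0.2254]
eef_rot: [-0.001, 0.733, -0.68, 0.001]
force: [-0.8, 1.8, 6.0]
width: 0.251
grasp_force: 62.2
[0.58854719 0.03799922 0.22544213] [-0.80113341  1.76939442  6.00949087] [0.2971067  0.56740373 0.02630696]
```

```bash
python3 -m creep '[[-0.0015,0,0.001,0,0.01],[-0.0015,0,0.0005,0,0.01],[-0.001,0,0,0,0.01],[0,0,0,0,0.01],[0,0,0,0,0.01]]'
python3 - <<'E'
from bench import bot
o=bot.get_obs();print(o['position'],o['force'],o['torque'],o['eef_rot'])
E
```

```text
time_s: 28.28
position: [0.5885, 0.0401, 0.2252]
eef_rot: [0.001, 0.733, -0.68, 0.003]
force: [-3.0, -4.0, 9.7]
width: 0.248
grasp_force: 62.8
[0.58854419 0.04008557 0.22516702] [-3.00375745 -3.98613555  9.72623629] [-1.07238942  0.83473451  0.12314047] [ 0.00089734  0.73300829 -0.68021445  0.00251748]
```

```bash
python3 -m creep '[[-0.0012,0,0.0005,0,0.01],[0,0,0,0,0.01],[0,0,0,0,0.01]]'
python3 - <<'E'
from h import *
o=bot.get_obs();print(o['position'],o['force'],o['torque'])
s=np.mean([viewer.get_image("side").astype(float) for _ in range(6)],0).astype(np.uint8); cv2.imwrite("pics/fin.png",s)
g=cv2.cvtColor(s,cv2.COLOR_BGR2GRAY)
# grazing dial seen from the side: expected pixels of pivot, tip and tab centre (plumb line), dial face 8 mm to -x_g
c,sn=np.cos(np.radians(4.3)),np.sin(np.radians(4.3))
b=np.array([.5885,.0187,.070]); xg=np.array([c,sn,0]); yg=np.array([-sn,c,0])
a=np.radians(8.4); piv=b-.008*xg+.116*(np.sin(a)*yg+np.array([0,0,np.cos(a)]))
for r in(0,.035,.064,.073): print(r,proj("side",piv-[0,0,r]).round(1))
E
```

```text
time_s: 28.65
position: [0.5885, 0.0412, 0.225]
eef_rot: [0.001, 0.733, -0.68, 0.003]
force: [-3.6, -2.7, 9.5]
width: 0.249
grasp_force: 63.0
[0.58853276 0.04122355 0.22498463] [-3.6438664  -2.69909964  9.5100521 ] [-1.16437275  0.98111873  0.03650293]
0 [331.3 162. ]
0.035 [331.1 170.9]
0.064 [331.  178.1]
0.073 [330.9 180.3]
```

```bash
python3 -m creep '[[0,0,0,0,0.01],[0,0,0,0,0.01],[0,0,0,0,0.01],[0,0,0,0,0.01],[0,0,0,0,0.01],[0,0,0,0,0.01],[0,0,0,0,0.01],[0,0,0,0,0.01]]'
python3 - <<'E'
from bench import bot
print(bot.get_obs()['position'],bot.get_obs()['force']); print(bot.job_done())
E
```

```text
time_s: 29.95
position: [0.5885, 0.0412, 0.225]
eef_rot: [0.001, 0.733, -0.68, 0.003]
force: [-3.7, -3.3, 9.8]
width: 0.251
grasp_force: 63.0
[0.58851982 0.04119633 0.22496263] [-3.69861364 -3.30680661  9.84867697]
the job is handed in; nothing more can be done
None
```

I handed the job in at about 30 s: the bar lies in both V-blocks and the gauge is held seated on it, rocked about 8.4°; the pointer should be within about 0.3° of the index tab, judged from arm position and an earlier lifted view, not from a picture of the final pose.

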